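# Seat the tube block on the heater's locating pin and hold it down

### The job

Pick up the aluminium tube block by its black grip and lower it, standing upright, into the well of the dry-block heater. Slide it gently along the well until the blind hole in its underside drops over the locating pin hidden beneath it, then press it down until the sprung contact pad is fully home. Finish while still holding the block pressed down, and leave the cup, the dish and the stain bottle alone.

Things in the scene. Friction and masses are not known exactly. Their poses are not given: they have to be found in the camera images.
- block_grip (a point): loose tube block, 0.35 kg: aluminium body 90 (its x) x 61 (y) x 40 mm high, eight open tube holes in its top; on it a black lifting grip, an upright fin 30 (x) x 14 (y) mm that rises 40 mm (80 mm overall). Point on the block's upright axis in the fin, 62 mm above the underside. Take the fin across its 14 mm (along y). Starts upright on the worktop.
- block_foot (a point): centre of the block's flat underside, axes as the block's (z up). Here is the mouth of the blind hole for the pin: 14 mm wide, 16 mm deep, edge slightly chamfered. Turned half round, the block fits as well.
- heater: fixed white dry-block heater, 200 (its x) x 104 (y) x 60 mm high; origin at the centre of its underside, z up; panel with black knob and display at its -x end. Open-topped well centred on the origin, rim 60 mm above the worktop, 122 mm (x) by 66 mm (y) between its walls, flared to 74 mm in y over the top 8 mm: the block has 2.5 mm to spare each side in y and slides 16 mm either way in x.
- well (a point): centre of the raised sprung pad (well floor), 42 mm above the worktop. A fixed 8 mm brass pin with a rounded top rises 7 mm above it through the pad, on the well's centre line (y = 0), anywhere from 10 mm before to 10 mm beyond this point in x; its place is not reported, but seen while the well is empty. The block rides on the pin till its hole meets it, then can go 7 mm down.
- pad (a joint): sprung contact pad in the well floor: 0 = raised, 0.005 m = fully pressed down (its top then 37 mm above the worktop). The spring starts at about 7 N and takes about 13 N in all, the block's weight included, at full travel.
- cup: bystander: specimen cup with yellow lid, 66 mm wide, 70 mm high, origin under its centre
- dish: bystander: white covered petri dish, 62 mm wide, 16 mm high, origin under its centre
- stain: bystander: brown bottle with blue cap, 38 mm wide, 70 mm high, origin under its centre

How it is judged:
On the way, in this order (a step that is already met when the one before it is completed fails the run):
1. the block is lifted clear of the worktop (height (world z) of block_foot above 0.03 m), for 0.2 s.
2. the block has dropped over the pin and lies level in the well (z of block_foot in the frame of heater below 0.0445 m and angle between the z axis of heater and the z axis of block_foot, either way round below 0.06 rad and y of block_foot in the frame of heater between -0.006 and 0.006 m and x of block_foot in the frame of heater between -0.02 and 0.02 m), for 0.2 s.
At the end, for the whole second after the job is handed in: The block is in the heater's well on its pin: underside less than 44.5 mm above the heater's underside, within 6 mm of the well's centre line and 20 mm of its middle, level within 0.06 rad; the contact pad is pressed at least 4 mm of its 5 mm; the fingers still bear on the block with more than 3 N (all of step 2 and value of joint pad above 0.004 m and contact force between the fingers and block above 3 N); the arm keeps its last pose, push and grip.
It fails at once if the cup is knocked or shifted by more than 2 cm (distance of cup from where it was at the start of the episode above 0.02 m).
It fails at once if the petri dish is knocked or shifted by more than 2 cm (distance of dish from where it was at the start of the episode above 0.02 m).
It fails at once if the stain bottle is knocked or shifted by more than 2 cm (distance of stain from where it was at the start of the episode above 0.02 m).
It fails at once if the block is slammed or forced against the heater (over 60 N) (contact force between block and heater above 60 N).
It also fails if it takes over 54 s, if anything falls off the work surface, if the arm or the gripper's body presses on something with over 40 N, if the wrist force passes 120 N, or if a joint passes its speed limit or range.

### The arm

A 6-joint arm with a two-finger parallel gripper is mounted at the origin on a cart in front of the work surface, level with it; the furniture and walls round the work are solid. World frame = base frame: x ahead of the robot, y to its left, z up, the work surface at z = 0. Lengths are in m, angles in rad, forces in N, time in s.
With the tool pointing down it reaches from about 0.2 to 0.875 m from the base axis. Payload 3.4 kg.
Tool frame: the origin (TCP) lies midway between the tips of the shut fingers; the grasp point (between the pads) lies 19 mm behind it; z points along the fingers, y is the direction in which the jaws open and shut (so a half turn about z gives the same grasp; the last joint's range is limited). The gripper opens to 94 mm and grips with 3 to 60 N. Pads are 16 mm wide; open, the fingers measure 119 mm over their backs; the gripper's body (75 mm by 177 mm) begins 78 mm behind the grasp point.
Start: joints at [1.06, 0.276, 1.505, -0, 1.361, -0.121], TCP at [0.219, 0.532, 0.205] pointing down, gripper open.
Joint ranges: [-2.89, 2.89], [-0.75, 2.08], [0.22, 2.7], [-1.18, 4.32], [0.11, 2.71], [-2.7, 2.7]. Speed limits (rad/s): [2.57, 2.57, 3.14, 3.14, 3.14, 3.14].

### API

Orientations are given as a 3x3 rotation matrix whose columns are the frame's x, y, z axes.
In Python, from cell import bot gives the robot as it stands. The module is installed in compiled form; this text tells all that it offers.
- The arm moves only by the tool play_rows, never from a script. Its argument "increments" is a list of rows, each an object of numbers: "tx", "ty", "tz": the shift along the tool's x, y, z in cm; "spin": the turn about the tool's z in rad. A call has exactly 10 rows; each row shifts and turns the commanded pose from where the row before left it, along the tool's axes as they then stand; what a row does not reach is not made up. A row lasts 1/12 s, in which the tool goes at most 41.7 mm and 7.16 degrees, less where a joint would pass 70% of its speed; a pose out of reach is approached as far as the arm can. A call with a gripper value outside its range is refused whole. "grip" is the finger opening in cm, from 0 to 9.4, set as the call begins (left out, the last holds). The fingers move at their own pace and stop on an object; the grip force is fixed at half the most. Time passes only in rows, so rows that do not move let the fingers close, or fill a call up. It gives the time, the measured TCP pose, the force and the opening at its end, in the units of the state.
- bot.get_state(): the state, without advancing time (a new reading comes with each control period).
- bot.camera(name): name is "side" or "top"; returns (picture, depth): 384x512x3 uint8, red, green, blue; 384x512 float32, m along the optical axis (not along the pixel's ray), 0 where there is no reading.
- bot.camera_info(name): a dict with "intrinsics" (3x3 intrinsics, pixels), "R" (3x3) and "t" (3): a world point X has camera coordinates R X + t. Camera axes: x right, y down, z forward; pixel columns grow to the right and rows downward; lengths in m; the calibration is good to about 2 mm. A picture is of the moment at which its call begins. camera_info takes no time and is no camera call.
- bot.close_job(): hands the job in, once; it reports no verdict.
Trained networks look in the newest picture that a camera, given by its name, has taken for a name from the list of things; names that differ only in an ending like _2 or _b are one class to them, and where a whole thing is asked for, a point or a joint stands for the part that bears it (a point fixed in the world has none). Each returns a list of dicts, best first, with "score" (0 to 1); they miss things now and then, are a little off and sometimes report something else, mostly with a low value. They report only what shows in the picture. A call takes as long as a camera call.
- bot.trace(camera, query): "region" (384x512 bool, what is visible of it) and "rect" ([centre column, centre row, width, height] in pixels, round what is visible of it).
- bot.mark_of(camera, query): "centre" ([column, row] in pixels: a listed point, or the origin of a listed thing).
The state is a dict: "time_s": time; "q": joint angles; "qvel": joint speeds; "joint_efforts": joint torques, N m; "ee_pos": TCP position; "tool_rot": TCP orientation; "contact_force": force on the tool from outside, world axes, zero at the start; "ft_torque": the same for the moment, N m; "gripper_width": finger opening in m.
Only numpy, scipy, OpenCV 4.12 (cv2) and the standard library are available. Lean on these libraries where they do the work, as an engineer would, in place of code of your own. Each camera call takes 0.05 s, during which the arm holds its last target.

## Working session

There is one attempt and no reset: what is moved stays moved. The work goes in short steps, Python scripts to look and compute and a tool call to move; the robot and the scene stay as the last step left them, time stands still between calls to the robot, and variables do not carry over. Pictures are saved under pics/ and viewed, and the job is handed in when it is done.

Besides the shell and the picture viewer there is one more tool, called after "Emit:" as name(argument=value, ...) on one line, values as JSON. play_rows: Moves the arm, as the interface text tells. Its arguments: {"type":"object","properties":{"increments":{"type":"array"},"grip":{"type":"number"}},"required":["increments"]}

```bash
mkdir -p pics; cat > h.py <<'E'
import numpy as np, cv2
from cell import bot
def info(c):
    i=bot.camera_info(c); return np.array(i["intrinsics"]),np.array(i["R"]),np.array(i["t"])
def world(c,u,v,d):
    K,R,t=info(c); p=np.linalg.inv(K)@np.array([u,v,1.])*d; return R.T@(p-t)
def ray_z(c,u,v,z):
    K,R,t=info(c); r=R.T@np.linalg.inv(K)@np.array([u,v,1.]); o=-R.T@t; return o+r*(z-o[2])/r[2]
def cloud(c,dep):
    K,R,t=info(c); v,u=np.mgrid[0:384,0:512]; p=np.stack([(u-K[0,2])/K[0,0]*dep,(v-K[1,2])/K[1,1]*dep,dep],-1)
    return (p-t)@R
def proj(c,X):
    K,R,t=info(c); p=K@(R@np.array(X)+t); return p[:2]/p[2]
def save(n,im): cv2.imwrite(f"pics/{n}.png",im[:,:,::-1])
E
python3 - <<'E'
from h import *
s=bot.get_state(); print(s)
for c in("side","top"):
    im,d=bot.camera(c); save(c+"0",im); np.savez(f"{c}0.npz",im=im,d=d); K,R,t=info(c); print(c,K[0],-R.T@t,R[2])
    for q in("block_grip","heater","well","cup","dish","stain","block_foot"):
        for m in bot.mark_of(c,q)[:2]: print(q,m)
E
```

```text
{'time_s': 0.0, 'q': array([ 1.05997591e+00,  2.76583086e-01,  1.50610366e+00, -2.51790198e-05,
        1.36067436e+00, -1.20996829e-01]), 'qvel': array([ 0.00028111, -0.00030076, -0.00065439, -0.00189558,  0.00132087,
        0.0003839 ]), 'joint_efforts': array([ 1.85492063e-03, -4.04574323e+01, -2.37238991e+01,  7.04222010e-02,
        3.44769575e-02, -1.28249203e-04]), 'ee_pos': array([0.21825487, 0.53137109, 0.20462327]), 'tool_rot': array([[-9.24978042e-01,  3.80019620e-01, -8.43101789e-04],
       [ 3.80020508e-01,  9.24976754e-01, -1.55473614e-03],
       [ 1.89019319e-04, -1.75849276e-03, -9.99998436e-01]]), 'contact_force': array([ 0.63828922,  0.06157802, -0.60854533]), 'ft_torque': array([-0.02407895,  0.01405962, -0.02692909]), 'gripper_width': 0.09414094371782909}
side [403.27864492   0.         253.63346292] [ 0.44980291 -0.88538154  0.75972411] [ 0.15062015  0.74066217 -0.65477715]
block_grip {'centre': [207.2, 246.4], 'score': 0.91}
heater {'centre': [206.4, 169.8], 'score': 0.86}
well {'centre': [204.3, 161.9], 'score': 0.72}
cup {'centre': [296.1, 195.9], 'score': 0.68}
cup {'centre': [214.1, 260.0], 'score': 0.43}
dish {'centre': [288.6, 234.9], 'score': 0.71}
dish {'centre': [214.9, 261.2], 'score': 0.36}
stain {'centre': [223.7, 311.5], 'score': 0.97}
block_foot {'centre': [212.9, 262.6], 'score': 0.96}
top [469.25009012   0.         254.23069374] [ 0.45678659 -0.10190291  1.39924618] [ 0.10860528 -0.0111989  -0.99402187]
block_grip {'centre': [302.1, 225.0], 'score': 0.74}
heater {'centre': [174.3, 220.4], 'score': 0.68}
well {'centre': [173.3, 216.6], 'score': 0.63}
dish {'centre': [281.7, 158.0], 'score': 0.73}
dish {'centre': [346.4, 225.4], 'score': 0.49}
stain {'centre': [348.2, 223.7], 'score': 0.47}
block_foot {'centre': [300.5, 226.4], 'score': 0.62}
```

View pics/side0.png

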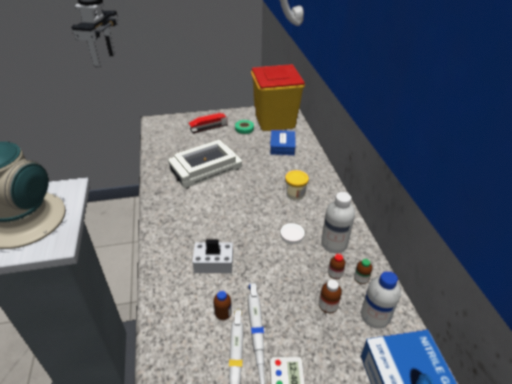

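View pics/top0.png

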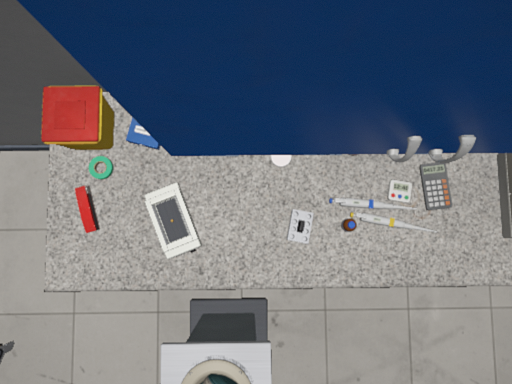

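The side view shows the block at (212,257), heater at (205,162), cup (296,184), dish (292,233) and stain (222,305). The top view shows the heater at (172,220) with a brass dot near (171,220), and the block at (300,226). Next I get the metric poses.

```bash
python3 - <<'E'
from h import *
S=np.load("side0.npz");T=np.load("top0.npz")
print("tcp proj",proj("top",[.218,.531,.205]),proj("side",[.218,.531,.205]))
P=cloud("top",T["d"]);Q=cloud("side",S["d"])
for n,C,u,v in(("top",P,300,225),("top",P,172,221),("side",Q,212,247),("side",Q,205,162),("side",Q,296,178),("side",Q,292,233),("side",Q,222,296)): print(n,u,v,C[v,u])
def rect(pts,n):
    r=cv2.minAreaRect((pts[:,:2]*1000).astype(np.float32)); print(n,len(pts),r, pts.mean(0))
for n,C in(("top",P),("side",Q)):
    x,y,z=C[...,0],C[...,1],C[...,2]
    m=(z>.02)&(z<.12)
    for nm,lo,hi,b in(("block",.033,.047,(300,225)),("fin",.065,.09,0),("heater",.05,.068,0)):
        k=(z>lo)&(z<hi)
        lab,L,st,ce=cv2.connectedComponentsWithStats(k.astype(np.uint8))
        for i in range(1,lab):
            if st[i,4]>25:
                pts=C[L==i]
                if abs(pts[:,0].mean()-.45)<.35: rect(pts,n+nm)
im=T["im"]; 
a=cv2.resize(im[170:270,130:215],None,fx=6,fy=6,interpolation=cv2.INTER_CUBIC); save("th0",a)
a=cv2.resize(im[195:255,275:330],None,fx=8,fy=8,interpolation=cv2.INTER_CUBIC); save("tb0",a)
a=cv2.resize(S["im"][130:190,160:250],None,fx=8,fy=8,interpolation=cv2.INTER_CUBIC); save("sh0",a)
E
```

```text
tcp proj [ -6.6529623  336.09980554] [105.23856896  60.68340218]
top 300 225 [ 0.48339028 -0.24373714  0.07913579]
top 172 221 [0.49996461 0.1198433  0.04883824]
side 212 247 [ 0.4810099  -0.25364283  0.06175724]
side 205 162 [0.50184471 0.1076109  0.04197398]
side 296 178 [ 0.73891434 -0.05025692  0.06754816]
side 292 233 [ 0.68847885 -0.2045479   0.01659406]
side 222 296 [ 0.484681   -0.3980437   0.07151039]
topblock 371 ((763.2056274414062, 206.2321319580078), (94.88127136230469, 69.90953826904297), 74.57083892822266) [0.75580012 0.21709617 0.0362543 ]
topblock 27 ((740.2605590820312, 306.0801696777344), (14.19601058959961, 56.03445053100586), 66.9506607055664) [0.73841232 0.30574734 0.03961523]
topblock 219 ((565.6488647460938, -845.3033447265625), (8.159459114074707, 246.92945861816406), 89.55477142333984) [ 0.560588   -0.84619779  0.04036325]
topblock 128 ((589.3515625, 153.1387939453125), (17.849668502807617, 102.52745819091797), 21.4550724029541) [0.58916687 0.15277709 0.03568629]
topblock 474 ((541.4515380859375, 373.79351806640625), (132.37054443359375, 33.74852752685547), 
[... 7222 characters left out ...]
2.141498565673828), 63.969905853271484) [ 0.75669328 -0.33929565  0.05753841]
sideheater 228 ((710.7236938476562, -419.30364990234375), (35.423248291015625, 42.97440719604492), 61.04828643798828) [ 0.70803589 -0.42428095  0.06010034]
sideheater 164 ((483.4787902832031, -395.76300048828125), (35.67115020751953, 30.56515121459961), 3.8703455924987793) [ 0.48330433 -0.39831686  0.05690341]
sideheater 177 ((790.8687744140625, -475.91778564453125), (29.188762664794922, 63.346805572509766), 53.592529296875) [ 0.78658572 -0.47989717  0.05934515]
sideheater 2045 ((794.960693359375, -591.8952026367188), (105.32918548583984, 126.10292053222656), 87.75688171386719) [ 0.79190543 -0.58814498  0.06633813]
```

```bash
cd pics; python3 -c "
import cv2,numpy as np
a=[cv2.imread(f+'.png') for f in('th0','tb0')]
h=480
cv2.imwrite('m0.png',np.hstack([cv2.resize(x,(int(x.shape[1]*h/x.shape[0])//2*2,h)) for x in a])[:,:800])"
```

```text
(no output)
```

View pics/th0.png

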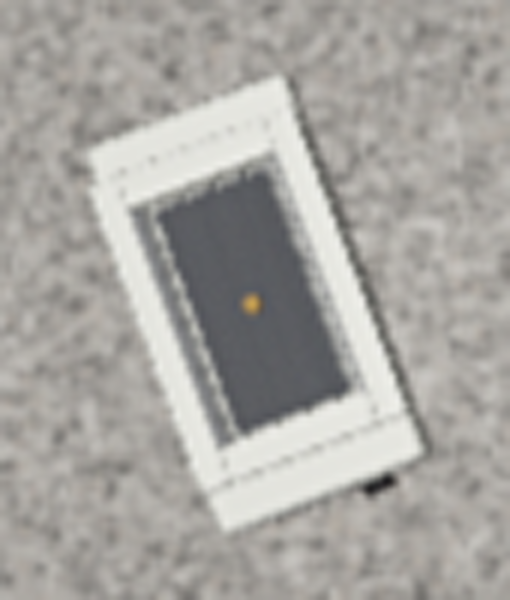

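View pics/tb0.png

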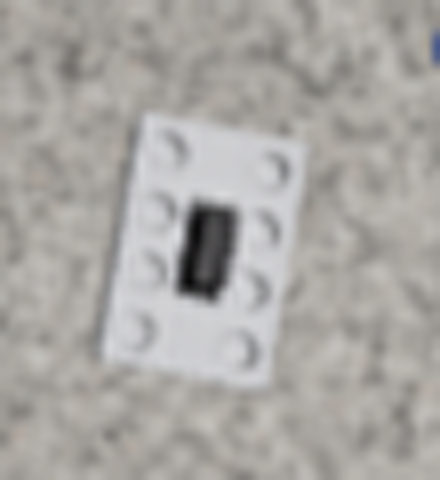

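View pics/sh0.png

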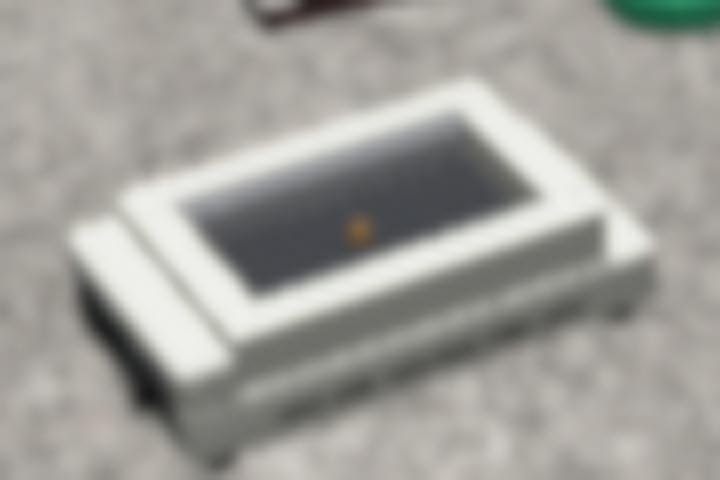

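```bash
python3 - <<'E'
from h import *
import scipy.ndimage as nd
S=np.load("side0.npz");T=np.load("top0.npz")
for c,D in(("top",T),("side",S)):
    P=cloud(c,D["d"]); z=P[...,2]
    m=(z>.057)&(z<.063)&(np.hypot(P[...,0]-.5,P[...,1]-.12)<.12)
    p=P[m]; r=cv2.minAreaRect((p[:,:2]*1000).astype(np.float32)); print(c,"rim",len(p),r,np.median(p[:,2]))
    # orange pin
    im=D["im"].astype(float); o=np.clip(im[...,0]-im[...,2]-25,0,None)
    box=np.hypot(P[...,0]-.5,P[...,1]-.12)<.05
    o=o*box; w=o.sum(); v,u=np.mgrid[0:384,0:512]
    pu,pv=(o*u).sum()/w,(o*v).sum()/w
    print(c,"pin px",pu,pv,(o>0).sum(),ray_z(c,pu,pv,.0475))
    th=np.radians(21); H=np.array([[np.cos(th),np.sin(th)],[-np.sin(th),np.cos(th)]])
    q=(p[:,:2]-[.5052,.1214])@H.T*1000
    print("rim ext",q.min(0),q.max(0))
    # inner edge
    for name,a,k in(("in+y",1,(np.abs(q[:,0])<40)&(q[:,1]>0)),("in-y",1,(np.abs(q[:,0])<40)&(q[:,1]<0))):
        print(name,np.sort(np.abs(q[k,1]))[[0,5,10,-10,-5,-1]].round(1))
    for name,k in(("in+x",(np.abs(q[:,1])<25)&(q[:,0]>0)),("in-x",(np.abs(q[:,1])<25)&(q[:,0]<0))):
        print(name,np.sort(np.abs(q[k,0]))[[0,5,10,-10,-5,-1]].round(1))
    for qn in("well","block_grip","block_foot"): 
        for mm in bot.mark_of(c,qn)[:1]:
            print(qn,ray_z(c,*mm["centre"],{"well":.042,"block_grip":.062,"block_foot":0}[qn]).round(4))
E
```

```text
top rim 673 ((502.2838134765625, 120.08041381835938), (162.22349548339844, 104.02203369140625), 21.118383407592773) 0.05997116403000393
top pin px 171.5625 220.14322916666666 10 [0.50247442 0.12133164 0.0475    ]
rim ext [-84.31071961 -52.24038016] [77.83204874 51.96274496]
in+y [32.6 34.8 35.8 50.4 51.  51.8]
in-y [33.9 36.2 37.1 50.5 51.6 52.2]
in+x [60.7 62.2 63.2 75.8 76.6 77.7]
in-x [61.3 62.3 63.9 76.1 77.6 84.3]
well [0.5128 0.1173 0.042 ]
block_grip [ 0.4837 -0.2516  0.062 ]
block_foot [ 0.4808 -0.2536  0.    ]
side rim 535 ((503.4576110839844, 121.04222106933594), (156.72120666503906, 107.87845611572266), 20.640443801879883) 0.05991635047709913
side pin px 204.51041666666666 158.51041666666666 8 [0.50188826 0.118032   0.0475    ]
rim ext [-79.99356484 -53.83540186] [76.58268921 54.60221257]
in+y [30.1 34.3 35.5 49.8 50.4 52.1]
in-y [32.6 35.7 37.1 51.3 52.3 53.8]
in+x [58.4 60.  61.7 72.6 74.7 76.6]
in-x [63.8 65.4 67.3 78.1 79.  80. ]
well [0.4998 0.1085 0.042 ]
block_grip [ 0.4704 -0.2499  0.062 ]
block_foot [ 0.4799 -0.2482 -0.    ]
```

Emit:
play_rows(increments=[{"tz":0,"spin":0},{"tx":-1.5,"ty":-3},{"tx":-1.5,"ty":-3},{"tx":-1.5,"ty":-3},{"tx":-1.5,"ty":-3},{"tx":-1.5,"ty":-3},{"tx":-1.5,"ty":-3},{"tx":-1.5,"ty":-3},{"tx":-1.5,"ty":-3},{"tx":-1.5,"ty":-3}], grip=6)

```text
validation failed for argument at $.in...
```

Emit:
play_rows(increments=[{"tx":-1.0,"ty":-1.2,"tz":0,"spin":0},{"tx":-2.2,"ty":-2.5,"tz":0,"spin":0},{"tx":-2.2,"ty":-2.5,"tz":0,"spin":0},{"tx":-2.2,"ty":-2.5,"tz":0,"spin":0},{"tx":-2.2,"ty":-2.5,"tz":0,"spin":0},{"tx":-2.2,"ty":-2.5,"tz":0,"spin":0},{"tx":-2.2,"ty":-2.5,"tz":0,"spin":0},{"tx":-2.2,"ty":-2.5,"tz":0,"spin":0},{"tx":-2.2,"ty":-2.5,"tz":0,"spin":0},{"tx":-2.2,"ty":-2.5,"tz":0,"spin":0}], grip=6)

```text
time_s: 1.93
ee_pos: [0.3211, 0.2322, 0.2057]
tool_rot: [[-0.925, 0.379, 0.001], [0.379, 0.925, 0.0], [-0.001, 0.001, -1.0]]
contact_force: [0.6, 0.0, -0.4]
gripper_width: 0.06
```

Emit:
play_rows(increments=[{"tx":-2.4,"ty":-2.8,"tz":0,"spin":0},{"tx":-2.4,"ty":-2.8,"tz":0,"spin":0},{"tx":-2.4,"ty":-2.8,"tz":0,"spin":0},{"tx":-2.4,"ty":-2.8,"tz":0,"spin":0},{"tx":-2.4,"ty":-2.8,"tz":0,"spin":0},{"tx":-2.4,"ty":-2.8,"tz":0,"spin":0},{"tx":-2.4,"ty":-2.8,"tz":0,"spin":0},{"tx":-2.4,"ty":-2.8,"tz":0,"spin":0},{"tx":-2.4,"ty":-2.8,"tz":0,"spin":0},{"tx":-2.4,"ty":-2.8,"tz":0,"spin":0}], grip=6)

```text
time_s: 2.77
ee_pos: [0.4367, -0.1185, 0.2057]
tool_rot: [[-0.925, 0.381, 0.001], [0.381, 0.925, -0.0], [-0.001, 0.0, -1.0]]
contact_force: [0.7, -0.3, 0.9]
gripper_width: 0.0598
```

Emit:
play_rows(increments=[{"tx":-2.0,"ty":-2.4,"tz":0,"spin":0},{"tx":-2.0,"ty":-2.4,"tz":0,"spin":0},{"tx":-1.6,"ty":-2.0,"tz":0,"spin":0},{"tx":-1.0,"ty":-1.2,"tz":0,"spin":0},{"tx":0,"ty":0,"tz":0,"spin":-0.1},{"tx":0,"ty":0,"tz":0,"spin":-0.09},{"tx":0,"ty":0,"tz":0,"spin":0},{"tx":0,"ty":0,"tz":0,"spin":0},{"tx":0,"ty":0,"tz":0,"spin":0},{"tx":0,"ty":0,"tz":0,"spin":0}], grip=6)

```text
time_s: 3.6
ee_pos: [0.4671, -0.2152, 0.2056]
tool_rot: [[-0.98, 0.199, 0.0], [0.199, 0.98, 0.0], [-0.0, 0.0, -1.0]]
contact_force: [0.2, -0.1, 0.0]
gripper_width: 0.06
```

```bash
cat >> h.py <<'E'
def goto(p,yaw_y_deg):
    s=bot.get_state(); R=np.array(s["tool_rot"]); d=R.T@(np.array(p)-s["ee_pos"])*100
    a=np.degrees(np.arctan2(R[1,1],R[0,1])); dy=(yaw_y_deg-a+90)%180-90
    print("t",round(s["time_s"],2),"ee",s["ee_pos"].round(4),"F",s["contact_force"].round(1),"w",round(s["gripper_width"],4),"tool delta cm",d.round(2),"spin",round(-np.radians(dy),3),"yawy",a.round(1), "zaxis",R[:,2].round(4))
E
python3 - <<'E'
from h import *
goto([.4825,-.2486,.045],78.3)
im,d=bot.camera("side"); save("s1",cv2.resize(im[190:330,150:300],None,fx=4,fy=4,interpolation=cv2.INTER_CUBIC))
E
```

```text
t 3.6 ee [ 0.4671 -0.2152  0.2056] F [ 0.2 -0.1  0. ] w 0.06 tool delta cm [-2.17 -2.97 16.06] spin 0.004 yawy 78.5 zaxis [ 2.e-04  1.e-04 -1.e+00]
```

View pics/s1.png

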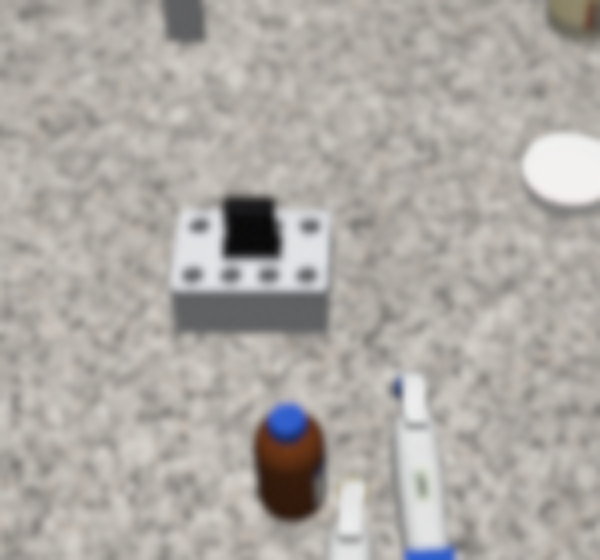

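The block is clear at crop (250,265), with the stain bottle at (290,460) and one fingertip at the top left (185,20). I'll move above the fin.

Emit:
play_rows(increments=[{"tx":-0.8,"ty":-1.0,"tz":0,"spin":0},{"tx":-0.8,"ty":-1.0,"tz":1.0,"spin":0},{"tx":-0.57,"ty":-0.97,"tz":2.0,"spin":0},{"tx":0,"ty":0,"tz":2.0,"spin":0},{"tx":0,"ty":0,"tz":2.0,"spin":0},{"tx":0,"ty":0,"tz":2.0,"spin":0},{"tx":0,"ty":0,"tz":1.5,"spin":0},{"tx":0,"ty":0,"tz":0.5,"spin":0},{"tx":0,"ty":0,"tz":0,"spin":0},{"tx":0,"ty":0,"tz":0,"spin":0}], grip=6)

```text
time_s: 4.48
ee_pos: [0.483, -0.2498, 0.0953]
tool_rot: [[-0.98, 0.199, 0.0], [0.199, 0.98, -0.0], [-0.0, -0.0, -1.0]]
contact_force: [0.3, -0.3, 0.7]
gripper_width: 0.0604
```

```bash
python3 - <<'E'
from h import *
goto([.4825,-.2486,.045],78.3)
im,d=bot.camera("side"); save("s2",cv2.resize(im[190:330,150:300],None,fx=4,fy=4,interpolation=cv2.INTER_CUBIC))
E
```

```text
t 4.48 ee [ 0.483  -0.2498  0.0953] F [ 0.3 -0.3  0.7] w 0.0604 tool delta cm [0.07 0.11 5.03] spin 0.004 yawy 78.5 zaxis [ 2.e-04 -1.e-04 -1.e+00]
```

View pics/s2.png

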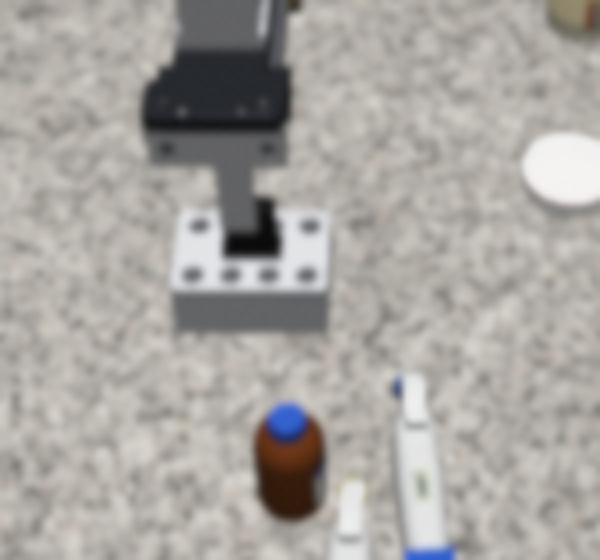

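The front finger is in line with the fin at crop (240,230). I'll lower and grip.

Emit:
play_rows(increments=[{"tx":0.07,"ty":0.1,"tz":1.0,"spin":0},{"tx":0,"ty":0,"tz":1.2,"spin":0},{"tx":0,"ty":0,"tz":1.2,"spin":0},{"tx":0,"ty":0,"tz":1.0,"spin":0},{"tx":0,"ty":0,"tz":0.5,"spin":0},{"tx":0,"ty":0,"tz":0.2,"spin":0},{"tx":0,"ty":0,"tz":0,"spin":0},{"tx":0,"ty":0,"tz":0,"spin":0},{"tx":0,"ty":0,"tz":0,"spin":0},{"tx":0,"ty":0,"tz":0,"spin":0}], grip=6)

```text
time_s: 5.37
ee_pos: [0.4824, -0.2482, 0.045]
tool_rot: [[-0.98, 0.198, 0.001], [0.198, 0.98, -0.001], [-0.001, -0.0, -1.0]]
contact_force: [0.1, 0.8, -0.3]
gripper_width: 0.0604
```

Emit:
play_rows(increments=[{"tx":0,"ty":0,"tz":0,"spin":0},{"tx":0,"ty":0,"tz":0,"spin":0},{"tx":0,"ty":0,"tz":0,"spin":0},{"tx":0,"ty":0,"tz":0,"spin":0},{"tx":0,"ty":0,"tz":0,"spin":0},{"tx":0,"ty":0,"tz":0,"spin":0},{"tx":0,"ty":0,"tz":0,"spin":0},{"tx":0,"ty":0,"tz":0,"spin":0},{"tx":0,"ty":0,"tz":0,"spin":0},{"tx":0,"ty":0,"tz":0,"spin":0}], grip=0)

```text
time_s: 6.2
ee_pos: [0.482, -0.2478, 0.0444]
tool_rot: [[-0.98, 0.199, -0.0], [0.199, 0.98, 0.0], [0.0, 0.0, -1.0]]
contact_force: [1.0, 0.2, 0.1]
gripper_width: 0.0138
```

Emit:
play_rows(increments=[{"tx":0,"ty":0,"tz":-0.1,"spin":0},{"tx":0,"ty":0,"tz":-0.5,"spin":0},{"tx":0,"ty":0,"tz":-1,"spin":0},{"tx":0,"ty":0,"tz":-1.5,"spin":0},{"tx":0,"ty":0,"tz":-1.5,"spin":0},{"tx":0,"ty":0,"tz":-1.5,"spin":0},{"tx":0,"ty":0,"tz":-1.5,"spin":0},{"tx":0,"ty":0,"tz":-1.5,"spin":0},{"tx":0,"ty":0,"tz":-1.4,"spin":0},{"tx":0,"ty":0,"tz":-0.5,"spin":0}], grip=0)

```text
time_s: 7.03
ee_pos: [0.483, -0.2487, 0.1573]
tool_rot: [[-0.98, 0.198, 0.004], [0.198, 0.98, -0.002], [-0.004, -0.002, -1.0]]
contact_force: [0.4, -0.6, -2.5]
gripper_width: 0.0139
```

```bash
python3 - <<'E'
from h import *
goto([.5022,.1201,.155],110.9)
im,d=bot.camera("side"); save("s3",cv2.resize(im[190:330,150:300],None,fx=4,fy=4,interpolation=cv2.INTER_CUBIC)); np.savez("side3.npz",im=im,d=d)
im,d=bot.camera("top"); save("t3",cv2.resize(im[180:270,250:350],None,fx=6,fy=6,interpolation=cv2.INTER_CUBIC)); np.savez("top3.npz",im=im,d=d)
E
```

```text
t 7.03 ee [ 0.483  -0.2487  0.1573] F [ 0.4 -0.6 -2.5] w 0.0139 tool delta cm [ 5.44 36.53  0.15] spin -0.565 yawy 78.6 zaxis [ 0.0037 -0.0024 -1.    ]
```

View pics/s3.png

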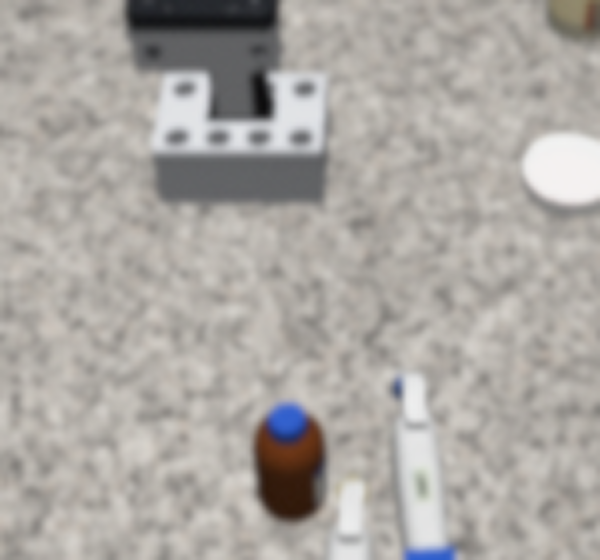

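The block is held at crop (240,135) with the finger at (232,90). I'll measure the in-hand offset and tilt.

```bash
cat >> h.py <<'E'
def blk(c,D,zt,ctr,yaw):
    P=cloud(c,D["d"]).reshape(-1,3)
    k=(abs(P[:,2]-zt)<.006)&(np.hypot(P[:,0]-ctr[0],P[:,1]-ctr[1])<.065); p=P[k]
    if len(p)<30: print(c,"few",len(p)); return
    A=np.c_[p[:,:2]-p[:,:2].mean(0),np.ones(len(p))]; s=np.linalg.lstsq(A,p[:,2],rcond=None)[0]
    r=np.abs(A@s-p[:,2])<.002; s=np.linalg.lstsq(A[r],p[r,2],rcond=None)[0]
    b=cv2.minAreaRect((p[:,:2]*1000).astype(np.float32))
    print(c,len(p),"rect",np.round(b[0],1),np.round(b[1],1),round(b[2],1),"plane",s.round(4), "tilt along block x,y", (s[0]*np.cos(np.radians(yaw))+s[1]*np.sin(np.radians(yaw))).round(3), (-s[0]*np.sin(np.radians(yaw))+s[1]*np.cos(np.radians(yaw))).round(3))
E
python3 - <<'E'
from h import *
for c in("side","top"): blk(c,np.load(c+"3.npz"),.153,(.483,-.2487),-11.4)
for q in ("block_grip","block_foot"):
  for m in bot.mark_of("side",q)[:2]: print(q,m,ray_z("side",*m["centre"],.113 if "foot" in q else .175))
E
```

```text
side 693 rect [ 482.4 -250. ] [64.  90.3] 79.0 plane [0.0039 0.0039 0.1528] tilt along block x,y 0.003 0.005
top 66 rect [ 444.6 -244.7] [51.6 11.3] 79.0 plane [-0.027   0.0442  0.1527] tilt along block x,y -0.035 0.038
block_foot {'centre': [211.2, 227.0], 'score': 0.68} [ 0.48409432 -0.24002014  0.113     ]
```

View pics/t3.png

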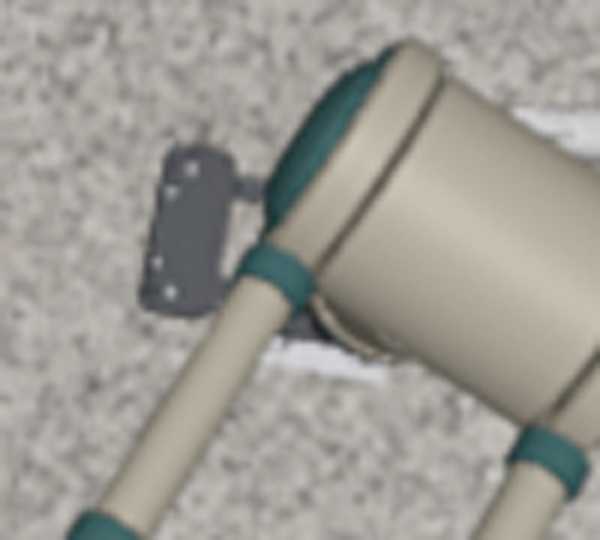

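The block is level and centred on the TCP, since the top's rectangle is centred at (482,-250) mm. The top camera's view of it is blocked by the wrist. Next I carry it over.

Emit:
play_rows(increments=[{"tx":0.2,"ty":1.0,"tz":0,"spin":0},{"tx":0.4,"ty":2.5,"tz":0,"spin":0},{"tx":0.4,"ty":3,"tz":0,"spin":0},{"tx":0.4,"ty":3,"tz":0,"spin":0},{"tx":0.4,"ty":3,"tz":0,"spin":0},{"tx":0.4,"ty":3,"tz":0,"spin":0},{"tx":0.4,"ty":3,"tz":0,"spin":0},{"tx":0.4,"ty":3,"tz":0,"spin":0},{"tx":0.4,"ty":3,"tz":0,"spin":0},{"tx":0.4,"ty":3,"tz":0,"spin":0}], grip=0)

```text
time_s: 8.07
ee_pos: [0.498, 0.0314, 0.1535]
tool_rot: [[-0.98, 0.198, -0.002], [0.198, 0.98, 0.001], [0.002, 0.0, -1.0]]
contact_force: [0.2, 0.4, -3.0]
gripper_width: 0.0138
```

Emit:
play_rows(increments=[{"tx":0.5,"ty":3,"tz":0,"spin":0},{"tx":0.5,"ty":2.5,"tz":0,"spin":0},{"tx":0.4,"ty":2,"tz":0,"spin":0},{"tx":0.2,"ty":1,"tz":0,"spin":-0.05},{"tx":0,"ty":0,"tz":0,"spin":-0.1},{"tx":0,"ty":0,"tz":0,"spin":-0.1},{"tx":0,"ty":0,"tz":0,"spin":-0.1},{"tx":0,"ty":0,"tz":0,"spin":-0.1},{"tx":0,"ty":0,"tz":0,"spin":-0.1},{"tx":0,"ty":0,"tz":0,"spin":0}], grip=0)

```text
time_s: 8.9
ee_pos: [0.4993, 0.1162, 0.1535]
tool_rot: [[-0.939, -0.345, -0.002], [-0.345, 0.939, 0.0], [0.002, 0.001, -1.0]]
contact_force: [-0.2, -0.2, -3.2]
gripper_width: 0.0136
```

```bash
python3 - <<'E'
from h import *
goto([.5026,.1201,.110],110.9)
E
```

```text
t 8.9 ee [0.4993 0.1162 0.1535] F [-0.2 -0.2 -3.2] w 0.0136 tool delta cm [-0.46  0.25  4.35] spin -0.013 yawy 110.2 zaxis [-2.4e-03  2.0e-04 -1.0e+00]
```

Emit:
play_rows(increments=[{"tx":-0.46,"ty":0.25,"tz":0.5,"spin":-0.013},{"tx":0,"ty":0,"tz":0.8,"spin":0},{"tx":0,"ty":0,"tz":1,"spin":0},{"tx":0,"ty":0,"tz":1,"spin":0},{"tx":0,"ty":0,"tz":0.7,"spin":0},{"tx":0,"ty":0,"tz":0.3,"spin":0},{"tx":0,"ty":0,"tz":0,"spin":0},{"tx":0,"ty":0,"tz":0,"spin":0},{"tx":0,"ty":0,"tz":0,"spin":0},{"tx":0,"ty":0,"tz":0,"spin":0}], grip=0)

```text
time_s: 9.73
ee_pos: [0.5045, 0.1196, 0.112]
tool_rot: [[-0.935, -0.355, 0.001], [-0.355, 0.935, 0.0], [-0.001, -0.0, -1.0]]
contact_force: [-0.2, 0.5, -2.5]
gripper_width: 0.014
```

```bash
python3 - <<'E'
from h import *
goto([.5026,.1201,.096],110.9)
im,d=bot.camera("side"); save("s4",cv2.resize(im[100:210,140:270],None,fx=5,fy=5,interpolation=cv2.INTER_CUBIC))
s=bot.get_state(); blk("side",dict(im=im,d=d),s["ee_pos"][2]-.0045,s["ee_pos"][:2],20.9)
E
```

```text
t 9.73 ee [0.5045 0.1196 0.112 ] F [-0.2  0.5 -2.5] w 0.014 tool delta cm [0.16 0.12 1.6 ] spin -0.002 yawy 110.8 zaxis [ 1.3e-03  2.0e-04 -1.0e+00]
side 342 rect [503.6 119. ] [92.8 66.1] 19.3 plane [-0.0008  0.0137  0.1075] tilt along block x,y 0.004 0.013
```

View pics/s4.png

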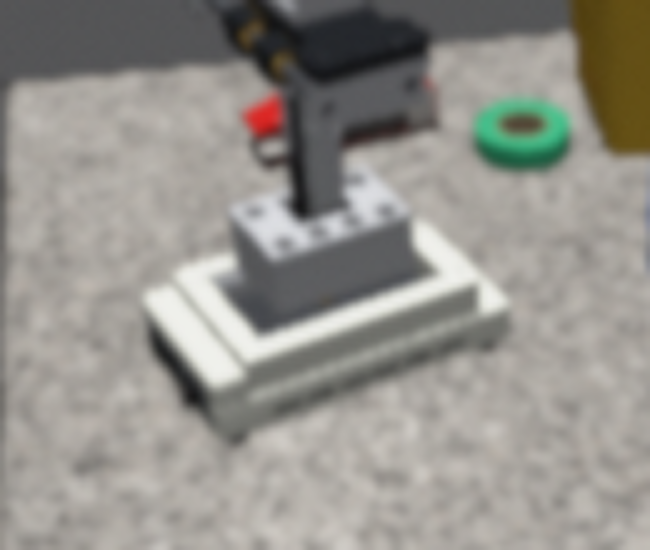

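The block sits over the well at crop (325,260), parallel to its walls. I'll lower it to just above the pin top.

Emit:
play_rows(increments=[{"tx":0.1,"ty":0.1,"tz":0.1,"spin":0},{"tx":0,"ty":0,"tz":0.2,"spin":0},{"tx":0,"ty":0,"tz":0.2,"spin":0},{"tx":0,"ty":0,"tz":0.2,"spin":0},{"tx":0,"ty":0,"tz":0.2,"spin":0},{"tx":0,"ty":0,"tz":0.2,"spin":0},{"tx":0,"ty":0,"tz":0.2,"spin":0},{"tx":0,"ty":0,"tz":0.1,"spin":0},{"tx":0,"ty":0,"tz":0,"spin":0},{"tx":0,"ty":0,"tz":0,"spin":0}], grip=0)

```text
time_s: 10.62
ee_pos: [0.5027, 0.1201, 0.0974]
tool_rot: [[-0.935, -0.355, -0.0], [-0.355, 0.935, 0.0], [0.0, 0.0, -1.0]]
contact_force: [-0.0, -0.6, -3.6]
gripper_width: 0.0136
```

```bash
python3 - <<'E'
from h import *
goto([.5026,.1201,.09],110.9)
E
```

```text
t 10.62 ee [0.5027 0.1201 0.0974] F [-0.  -0.6 -3.6] w 0.0136 tool delta cm [ 0.01 -0.    0.74] spin -0.002 yawy 110.8 zaxis [-2.e-04  1.e-04 -1.e+00]
```

Emit:
play_rows(increments=[{"tx":0,"ty":0,"tz":0.1,"spin":0},{"tx":0,"ty":0,"tz":0.1,"spin":0},{"tx":0,"ty":0,"tz":0.1,"spin":0},{"tx":0,"ty":0,"tz":0.1,"spin":0},{"tx":0,"ty":0,"tz":0.1,"spin":0},{"tx":0,"ty":0,"tz":0.05,"spin":0},{"tx":0,"ty":0,"tz":0,"spin":0},{"tx":0,"ty":0,"tz":0,"spin":0},{"tx":0,"ty":0,"tz":0,"spin":0},{"tx":0,"ty":0,"tz":0,"spin":0}], grip=0)

```text
time_s: 11.45
ee_pos: [0.5028, 0.1201, 0.092]
tool_rot: [[-0.935, -0.355, 0.0], [-0.355, 0.935, 0.0], [-0.0, 0.0, -1.0]]
contact_force: [-0.7, -0.7, -4.3]
gripper_width: 0.014
```

Emit:
play_rows(increments=[{"tx":0,"ty":0,"tz":0.1,"spin":0},{"tx":0,"ty":0,"tz":0.1,"spin":0},{"tx":0,"ty":0,"tz":0.1,"spin":0},{"tx":0,"ty":0,"tz":0,"spin":0},{"tx":0,"ty":0,"tz":0,"spin":0},{"tx":0,"ty":0,"tz":0,"spin":0},{"tx":0,"ty":0,"tz":0,"spin":0},{"tx":0,"ty":0,"tz":0,"spin":0},{"tx":0,"ty":0,"tz":0,"spin":0},{"tx":0,"ty":0,"tz":0,"spin":0}], grip=0)

```text
time_s: 12.28
ee_pos: [0.5027, 0.1202, 0.089]
tool_rot: [[-0.935, -0.355, 0.0], [-0.355, 0.935, 0.0], [-0.0, 0.0, -1.0]]
contact_force: [-1.1, -1.1, -3.1]
gripper_width: 0.014
```

There was no resistance past the pin-top height, so the hole is over the pin. I'll lower onto the pad and press.

Emit:
play_rows(increments=[{"tx":0,"ty":0,"tz":0.1,"spin":0},{"tx":0,"ty":0,"tz":0.1,"spin":0},{"tx":0,"ty":0,"tz":0.1,"spin":0},{"tx":0,"ty":0,"tz":0,"spin":0},{"tx":0,"ty":0,"tz":0,"spin":0},{"tx":0,"ty":0,"tz":0,"spin":0},{"tx":0,"ty":0,"tz":0,"spin":0},{"tx":0,"ty":0,"tz":0,"spin":0},{"tx":0,"ty":0,"tz":0,"spin":0},{"tx":0,"ty":0,"tz":0,"spin":0}], grip=0)

```text
time_s: 13.12
ee_pos: [0.5028, 0.1202, 0.0862]
tool_rot: [[-0.935, -0.355, 0.0], [-0.355, 0.935, 0.0], [-0.0, -0.0, -1.0]]
contact_force: [-1.8, -0.2, 3.5]
gripper_width: 0.014
```

Emit:
play_rows(increments=[{"tx":0,"ty":0,"tz":0.1,"spin":0},{"tx":0,"ty":0,"tz":0.1,"spin":0},{"tx":0,"ty":0,"tz":0.1,"spin":0},{"tx":0,"ty":0,"tz":0,"spin":0},{"tx":0,"ty":0,"tz":0,"spin":0},{"tx":0,"ty":0,"tz":0,"spin":0},{"tx":0,"ty":0,"tz":0,"spin":0},{"tx":0,"ty":0,"tz":0,"spin":0},{"tx":0,"ty":0,"tz":0,"spin":0},{"tx":0,"ty":0,"tz":0,"spin":0}], grip=0)

```text
time_s: 13.95
ee_pos: [0.5028, 0.1202, 0.0834]
tool_rot: [[-0.935, -0.355, 0.0], [-0.355, 0.935, 0.0], [-0.0, -0.0, -1.0]]
contact_force: [-1.7, 0.1, 5.7]
gripper_width: 0.014
```

Emit:
play_rows(increments=[{"tx":0,"ty":0,"tz":0.1,"spin":0},{"tx":0,"ty":0,"tz":0.1,"spin":0},{"tx":0,"ty":0,"tz":0,"spin":0},{"tx":0,"ty":0,"tz":0,"spin":0},{"tx":0,"ty":0,"tz":0,"spin":0},{"tx":0,"ty":0,"tz":0,"spin":0},{"tx":0,"ty":0,"tz":0,"spin":0},{"tx":0,"ty":0,"tz":0,"spin":0},{"tx":0,"ty":0,"tz":0,"spin":0},{"tx":0,"ty":0,"tz":0,"spin":0}], grip=0)

```text
time_s: 14.78
ee_pos: [0.5028, 0.1202, 0.0817]
tool_rot: [[-0.935, -0.355, 0.0], [-0.355, 0.935, 0.0], [-0.0, -0.0, -1.0]]
contact_force: [-2.6, -0.7, 8.1]
gripper_width: 0.0139
```

Emit:
play_rows(increments=[{"tx":0,"ty":0,"tz":0.1,"spin":0},{"tx":0,"ty":0,"tz":0.1,"spin":0},{"tx":0,"ty":0,"tz":0,"spin":0},{"tx":0,"ty":0,"tz":0,"spin":0},{"tx":0,"ty":0,"tz":0,"spin":0},{"tx":0,"ty":0,"tz":0,"spin":0},{"tx":0,"ty":0,"tz":0,"spin":0},{"tx":0,"ty":0,"tz":0,"spin":0},{"tx":0,"ty":0,"tz":0,"spin":0},{"tx":0,"ty":0,"tz":0,"spin":0}], grip=0)

```text
time_s: 15.62
ee_pos: [0.5028, 0.1202, 0.0813]
tool_rot: [[-0.935, -0.355, 0.001], [-0.355, 0.935, 0.0], [-0.001, -0.0, -1.0]]
contact_force: [-5.2, -0.7, 19.7]
gripper_width: 0.0139
```

```bash
python3 - <<'E'
from h import *
goto([.5026,.1201,.08],110.9)
im,d=bot.camera("side"); save("s5",cv2.resize(im[100:210,140:270],None,fx=5,fy=5,interpolation=cv2.INTER_CUBIC))
s=bot.get_state(); blk("side",dict(im=im,d=d),.077,s["ee_pos"][:2],20.9)
P=cloud("side",d)
E
```

```text
t 15.62 ee [0.5028 0.1202 0.0813] F [-5.2 -0.7 19.7] w 0.0139 tool delta cm [0.03 0.   0.13] spin -0.001 yawy 110.8 zaxis [ 1.3e-03  2.0e-04 -1.0e+00]
side 341 rect [501.7 119. ] [90.2 66.3] 20.3 plane [-0.0082  0.0172  0.0768] tilt along block x,y -0.002 0.019
```

View pics/s5.png

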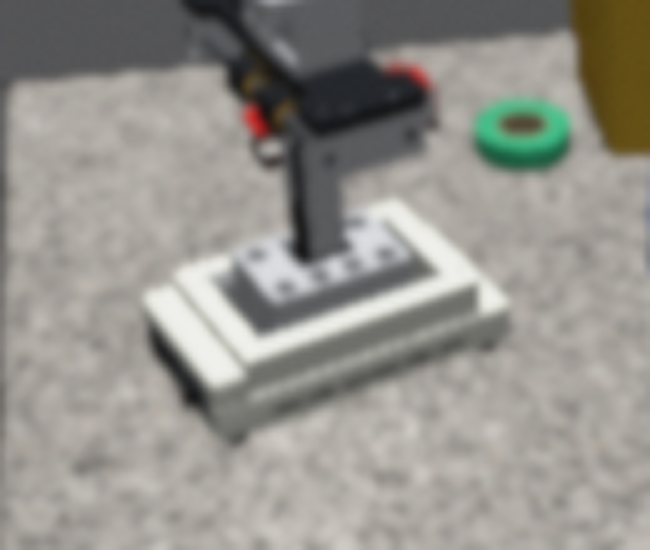

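The block is fully seated at crop (325,260). Its top is at 76.8 mm, so the foot is about 37 mm up. The force jumped to 20 N, which is the end stop, and the block is level.

```bash
python3 -c "
from cell import bot
print(bot.close_job())"
```

```text
the job is handed in; nothing more can be done
None
```

The block is in the heater well, over the pin, with the pad pressed fully home. I handed the job in at about 15.7 s, still gripping and pressing; no verdict is reported.

**What I did:** I gripped the block by its fin and carried it over the heater. The pin showed in both cameras about 3 mm towards the panel from the well's middle. I lowered the hole straight onto it, so it went on first time and no sliding was needed. I then pressed until the force jumped, which marks the pad's end stop.

**Last checks:**
- **Height:** the block's top was 76.8 mm above the worktop, so its underside was at about 37 mm, which matches the pad fully down.
- **Push:** the wrist read about 20 N upward and 5 N sideways.
- **Level:** the tilt was about 0.02 rad, against a limit of 0.06.
- **Grip:** the fingers were still on the fin, at a 13.9 mm opening.
- **Bystanders:** I planned the path clear of the cup, dish and stain bottle. None was touched as far as I could see, but I did not re-measure them at the end.

**Disagreements:**
- **Well position:** the networks' marks for the well were up to about 13 mm off the geometry from the depth images, so I used the depth images instead.
- **Tilt in hand:** the top camera gave a different tilt for the held block, but the wrist hid most of it, so I disregarded that reading.

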